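# Mesh the drill gearbox and lock the gear-change knob

### The job

Put the bench drilling unit in gear: ease the bar knob on top of the gearbox down while rocking it by hand until its hidden teeth drop into the gear and it goes fully home, then slide the lock plate over the knob as far as it goes, and let go. Press gently while the teeth are still riding on each other, and stop turning as soon as they drop in: the drill bit stands in the log, so the chuck must not be turned round with the knob. Leave the small loose things lying round the gearbox (chuck key, offcut, dowel) where they are.

Things in the scene. Friction and masses are not known exactly. Their poses are not given: they have to be found in the camera images.
- gearbox: Fixed grey gearbox, 200 mm (x) by 250 mm (y), top 100 mm above the bench. Origin on the bench under it; x points to the chuck and the vise with the log (away from the arm within 25 degrees), y to the motor (lying cylinder 94 mm across, y = 110 to 260 mm). The knob's spindle is upright at x = 0, y = 50 mm, in a round boss of radius 38 mm, 134 mm above the bench.
- knob_grip (a point): Centre of the knob's black bar grip, on the spindle axis, at the start 181 mm above the bench; goes down and turns with the knob. Bar 56 mm long (its x axis), 14 mm thick (y), 26 mm high, on a neck 20 mm across and 10 mm high, above an aluminium drum 64 mm in diameter, 22 mm high, top 23 mm below this point. Turns with the spindle about the vertical, 0.04 N m of friction.
- knob (a joint): How far the knob is pushed down, m: 0 up (start), 0.018 home at its stop. Stays where left; about 2 N moves it down. Six even teeth under the drum meet the gear's face at 0.006. The gear's six slots (60 degrees apart) are out of line at the start by an unknown angle; teeth drop in within 3.7 degrees of a slot's middle. Unmeshed, the knob cannot pass about 0.014.
- sink (a joint): How far the sprung gear hidden in the boss is pushed down by teeth riding on it, m: 0 up, 0.008 at its stop. It takes 3 N to start it and 1.5 N per mm more (added to the 2 N of the knob); it springs back up when the teeth find the slots. More than 0.006 is forcing it.
- chuck (a joint): Turn of the chuck and drill bit from where they stood at the start, rad (0 at the start), turning with the gear in the boss one to one. The gear resists with about 0.25 N m; once the teeth are in, turning the knob past the play turns the chuck.
- lock (a joint): Travel of the lock plate, m: starts drawn back at 0 to 0.006, home at 0.028. Slides towards +y of the gearbox (to the knob), 2.5 N of friction, stays where left; at home it covers 12 mm of the drum's rim. A knob not down to about 0.016 blocks it with the drum's side.
- lock_post (a point): Point on the axis of the upright black post that moves the lock plate; post 16 mm in diameter, 34 mm high, its top 14 mm above this point. At lock = 0 it is at x = 0, y = -43 mm of the gearbox; always 168 mm above the bench. Plate 36 mm wide, 6 mm thick, underside 142 mm above the bench, on a guide block 50 mm wide.
- chuck_key: Loose chuck key, a steel T about 90 by 70 mm, 17 mm high, lying on the bench on the gearbox's -y side; origin under its middle.
- offcut: Loose wooden offcut 90 x 45 x 30 mm on the bench on the gearbox's -y side; origin under its middle.
- dowel: Loose wooden dowel, 22 mm thick, 110 mm long, on the bench on the arm's side of the motor; origin under its middle.

How it is judged:
On the way, in this order (a step that is already met when the one before it is completed fails the run):
1. the knob is fully home, its teeth in the gear (value of joint knob above 0.0165 m and value of joint lock below 0.012 m), for 0.2 s.
2. the lock plate is fully home over the knob (value of joint knob above 0.0165 m and value of joint lock above 0.0255 m), for 0.2 s.
At the end, for the whole second after the job is handed in: The knob is within 1.5 mm of its lower stop and the lock plate within 2.5 mm of the end of its travel over the knob's drum (all of step 2); the robot touches nothing.
It fails at once if the gear was forced: pushed down more than 6 mm by teeth that were not in mesh (value of joint sink above 0.006 m).
It fails at once if the chuck was turned by more than 0.07 rad (4 degrees) (value of joint chuck above 0.07 rad or value of joint chuck below -0.07 rad).
It fails at once if a small loose thing beside the gearbox was moved by more than 25 mm (distance of any of chuck_key, offcut, dowel from where it was at the start of the episode above 0.025 m).
It also fails if it takes over 72 s, if anything falls off the work surface, if the arm or the gripper's body presses on something with over 40 N, if the wrist force passes 120 N, or if a joint passes its speed limit or range.

### The arm

A 6-joint arm with a two-finger parallel gripper is mounted at the origin on the work surface. World frame = base frame: x ahead of the robot, y to its left, z up, the work surface at z = 0. Lengths are in m, angles in rad, forces in N, time in s.
With the tool pointing down it reaches from about 0.35 to 0.975 m from the base axis. Payload 4.9 kg.
Tool frame: the origin (TCP) lies midway between the tips of the shut fingers; the grasp point (between the pads) lies ctrl.grip_point_offset behind it (ctrl.grip_point_offset is the distance from the TCP to the grasp point, in m); x points along the fingers, y is the direction in which the jaws open and shut, and the axes are right-handed (so a half turn about x gives the same grasp; the last joint's range is limited). The gripper opens to 85 mm and grips with 20 to 120 N. Pads are 22 mm wide; open, the fingers measure 114 mm over their backs; the gripper's body (76 mm by 85 mm) begins 54 mm behind the grasp point. The pads swing forward as they close: fully open they stand 13 mm farther back than shut.
Start: joints at [1.162, 0.053, 1.613, -0, 1.476, -0.119], TCP at [0.179, 0.599, 0.231] pointing down, gripper open.
Joint ranges: [-3.01, 3.01], [-1.01, 2.22], [0.06, 2.58], [-1.02, 4.17], [0.09, 2.62], [-3.14, 3.14]. Speed limits (rad/s): [2.57, 2.57, 3.14, 3.14, 3.14, 3.14].

### API

Orientations are given as a rotation vector (axis times angle).
In Python, from station import ctrl gives the robot as it stands. The module is installed in compiled form; this text tells all that it offers.
- The arm moves only by the tool drive_tool, never from a script. Its argument "commands" is text: rows parted by semicolons, each of 5 numbers parted by spaces: the closure, from -1 (fully open) to 1 (shut), so that 0 is half open, then the shift along the tool's x, y, z in units of 40 mm (1.0 is 40 mm), then the turn about the tool's x in units of 5 degrees (1.0 is 5 degrees). A call has 1 to 8 rows; each row is the pose to reach, as a shift and turn from the pose commanded when the call began, along the tool's axes at that moment; what a row does not reach only later rows make up. A row lasts 1/12 s, in which the tool goes at most 41.7 mm and 7.16 degrees, less where a joint would pass 70% of its speed; a pose out of reach is approached as far as the arm can. A call with a gripper value outside its range is refused whole. The fingers move at their own pace and stop on an object; "newtons" is the grip in N (left out, the last holds). Time passes only in rows, so rows that repeat a pose let the fingers close. It gives the time, the measured TCP pose, the force and the opening at its end, in the units of the state.
- ctrl.get_obs(): the state, without advancing time (a new reading comes with each control period).
- ctrl.get_image(name): name is "scene" or "top"; returns (picture, depth): 480x640x3 uint8, blue, green, red; 480x640 float32, m along the optical axis (not along the pixel's ray), 0 where there is no reading.
- ctrl.camera_info(name): a dict with "K" (3x3 intrinsics, pixels), "T" (4x4, takes a point from camera to world coordinates). Camera axes: x right, y down, z forward; pixel columns grow to the right and rows downward; lengths in m; the calibration is good to about 2 mm. A picture is of the moment at which its call begins. camera_info takes no time and is no camera call.
- ctrl.finish_job(): hands the job in, once; it reports no verdict.
The state is a dict: "t": time; "q": joint angles; "dq": joint speeds; "effort": joint torques, N m; "tool_pos": TCP position; "tool_rot": TCP orientation; "contact_force": force on the tool from outside, world axes, zero at the start; "wrist_torque": the same for the moment, N m; "opening": finger opening in m.
Only numpy, scipy, OpenCV 4.12 (cv2) and the standard library are available. Lean on these libraries where they do the work, as an engineer would, in place of code of your own. Each camera call takes 0.05 s, during which the arm holds its last target.

## Working session

There is one attempt and no reset: what is moved stays moved. The work goes in short steps, Python scripts to look and compute and a tool call to move; the robot and the scene stay as the last step left them, time stands still between calls to the robot, and variables do not carry over. Pictures are saved under pics/ and viewed, and the job is handed in when it is done.

Besides the shell and the picture viewer there is one more tool, called after "Request:" as name(argument=value, ...), one argument or row to a line, values as JSON. drive_tool: Moves the arm, as the interface text tells. Its arguments: {"type":"object","properties":{"commands":{"type":"string"},"newtons":{"type":"number"}},"required":["commands"]}

```bash
mkdir -p pics; cat > h.py <<'E'
import numpy as np, cv2
from station import ctrl
from scipy.spatial.transform import Rotation as R
def pts(n,d):
    c=ctrl.camera_info(n);K=np.array(c["K"]);T=np.array(c["T"])
    v,u=np.mgrid[0:480,0:640]
    P=np.stack([(u-K[0,2])/K[0,0]*d,(v-K[1,2])/K[1,1]*d,d],-1)
    return P@T[:3,:3].T+T[:3,3]
E
python3 - <<'E'
from h import *
for n in("scene","top"):
    im,d=ctrl.get_image(n);cv2.imwrite(f"pics/{n}0.png",im);np.save(f"{n}0.npy",d)
    c=ctrl.camera_info(n);print(n,np.round(c["K"],1).tolist(),np.round(c["T"],3).tolist())
o=ctrl.get_obs();print(o,ctrl.grip_point_offset); print(R.from_rotvec(o["tool_rot"]).as_matrix().round(3))
E
```

```text
scene [[471.2, 0.0, 323.0], [0.0, 471.2, 247.3], [0.0, 0.0, 1.0]] [[0.817, 0.428, -0.387, 0.902], [0.577, -0.614, 0.538, -0.506], [-0.007, -0.663, -0.749, 0.829], [0.0, 0.0, 0.0, 1.0]]
top [[589.5, 0.0, 321.4], [0.0, 589.5, 238.9], [0.0, 0.0, 1.0]] [[0.017, -0.99, 0.142, 0.426], [-1.0, -0.018, -0.004, -0.025], [0.006, -0.141, -0.99, 1.142], [0.0, 0.0, 0.0, 1.0]]
{'t': 0.1, 'q': array([ 1.16198182e+00,  5.33192138e-02,  1.61415064e+00, -1.95481551e-05,
        1.47597660e+00, -1.19014670e-01]), 'dq': array([ 0.00110768, -0.00373307, -0.00330533, -0.00034662,  0.00184466,
        0.00056098]), 'effort': array([-8.78288375e-06, -3.94908071e+01, -3.71363068e+01, -6.11117207e-05,
        3.98165721e-03, -1.32191857e-05]), 'tool_pos': array([0.17839163, 0.59842106, 0.23017197]), 'tool_rot': array([ 0.22606362,  1.55926634, -0.22889099]), 'contact_force': array([0.42654227, 0.2267228 , 0.03436486]), 'wrist_torque': array([-0.03029776,  0.03849632,  0.04799304]), 'opening': 0.08563785294002464} 0.0187
[[-0.001  0.286  0.958]
 [-0.002  0.958 -0.286]
 [-1.    -0.002 -0.   ]]
```

View pics/scene0.png

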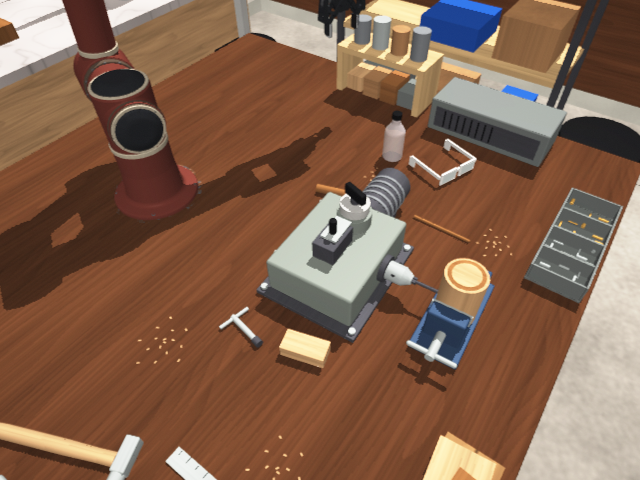

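View pics/top0.png

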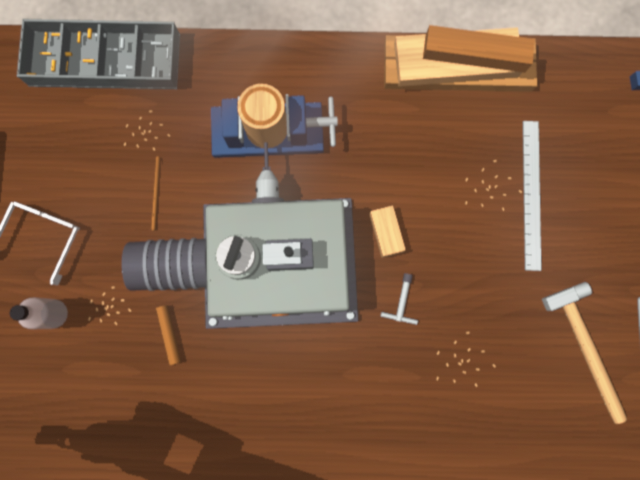

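The top view shows the knob bar around (233,252), the lock post around (289,252), the motor at left, the dowel at (169,335), and the key and offcut at right. I'll measure these next.

```bash
python3 - <<'E'
from h import *
big=cv2.imread("pics/top0.png")[190:340,190:370];cv2.imwrite("pics/topc.png",cv2.resize(big,None,fx=4,fy=4,interpolation=2))
big=cv2.imread("pics/scene0.png")[160:300,250:430];cv2.imwrite("pics/scenec.png",cv2.resize(big,None,fx=4,fy=4,interpolation=2))
for n in("top","scene"):
    P=pts(n,np.load(n+"0.npy"));g=cv2.imread(f"pics/{n}0.png").max(-1)
    box=np.zeros((480,640),bool)
    if n=="top": box[195:330,195:365]=1
    else: box[165:300,250:420]=1
    def rep(nm,m):
        m=m&box;k,l,s,c=cv2.connectedComponentsWithStats(m.astype(np.uint8))
        for i in range(1,k):
            if s[i,4]<8: continue
            Q=P[l==i];r=cv2.minAreaRect((Q[:,:2]*1000).astype(np.float32))
            print(n,nm,s[i,4],c[i].round(),Q.mean(0).round(4),"rect",np.round(r[0],1),np.round(r[1],1),round(r[2],1))
    z=P[...,2]
    rep("bar/post dark hi",(z>.172)&(z<.21)&(g<90))
    rep("hi",(z>.186)&(z<.2))
    rep("posttop",(z>.176)&(z<.186))
    rep("drum",(z>.152)&(z<.165))
    rep("plate",(z>.143)&(z<.152))
    rep("boxtop",(z>.094)&(z<.106))
E
```

```text
top bar/post dark hi 282 [233. 253.] [0.5364 0.1138 0.1918] rect [536.8 114.6] [12.2 52.2] 71.6
top bar/post dark hi 51 [288. 251.] [0.5419 0.0251 0.1809] rect [541.9  24.8] [11.2 11.8] 4.4
top hi 306 [232. 252.] [0.5382 0.115  0.1932] rect [538.5 115.6] [14.7 55.4] 72.4
top posttop 36 [236. 256.] [0.533  0.1104 0.1814] rect [534.3 109.8] [ 3.  51.8] 68.3
top posttop 70 [288. 250.] [0.5438 0.0256 0.1815] rect [543.5  25.6] [14.6 13.3] 1.4
top drum 746 [236. 255.] [0.5368 0.1136 0.1579] rect [537.5 115.8] [63.3 61.9] 86.2
top drum 9 [290. 255.] [0.5387 0.0226 0.1575] rect [538.8  22.5] [ 3.2 12. ] 32.3
top plate 788 [282. 253.] [0.5426 0.0381 0.1474] rect [542.8  36.1] [48.7 69.5] 4.4
top plate 8 [310. 240.] [ 0.5661 -0.0093  0.1442] rect [566.   -9.2] [7.2 2.5] 14.9
top plate 9 [305. 253.] [ 0.5441 -0.0017  0.1438] rect [544.   -1.9] [9.3 4.7] 22.8
top plate 8 [309. 255.] [ 0.5406 -0.0088  0.144 ] rect [540.7  -9.2] [3.6 5.1] 2.9
top plate 9 [307. 262.] [ 0.5283 -0.0054  0.1444] rect [528.2  -5.4] [7.  4.6] 27.4
top plate 16 [248. 267.] [0.5174 0.0936 0.1474] rect [517.1  94.4] [ 3.1
[... 283 characters left out ...]
.5] 88.3
scene hi 166 [355. 191.] [0.5385 0.1136 0.1923] rect [536.2 115.9] [15.2 56.8] 72.7
scene posttop 82 [354. 196.] [0.5401 0.1094 0.1813] rect [535.5 110.5] [11.2 57.3] 82.0
scene posttop 51 [332. 221.] [0.5427 0.0253 0.1803] rect [542.1  26. ] [13.9 15.9] 3.2
scene drum 370 [352. 206.] [0.5391 0.1055 0.1573] rect [538.9 111.4] [62.6 56.3] 26.5
scene drum 41 [332. 230.] [0.5448 0.0224 0.1584] rect [543.8  23.9] [15.8  9.9] 33.6
scene plate 96 [354. 214.] [0.5491 0.0951 0.1475] rect [545.7  97.6] [61.  25.9] 27.2
scene plate 356 [336. 230.] [0.5446 0.0361 0.1472] rect [539.9  38.3] [40.9 70.5] 3.2
scene boxtop 7244 [341. 244.] [0.5497 0.0528 0.0994] rect [536.3 125.9] [199.7 401.3] 3.7
```

```bash
ls pics
```

```text
scene0.png
scenec.png
top0.png
topc.png
```

View pics/topc.png

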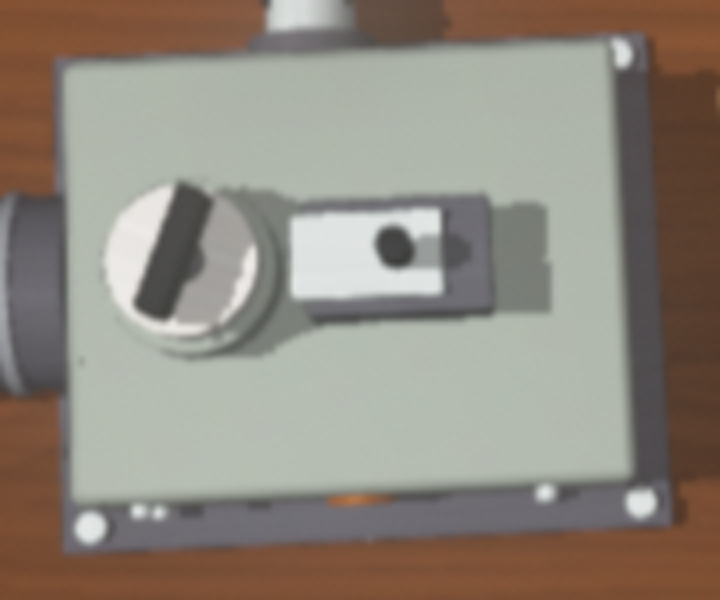

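Request:
drive_tool(
  commands="-1 -0.2 -4.5 6 0;-1 -0.2 -4.5 6 0;-1 -0.2 -4.5 6 0;-1 -0.2 -4.5 6 0;-1 -0.2 -4.5 6 0;-1 -0.2 -4.5 6 0;-1 -0.2 -4.5 6 0;-1 -0.2 -4.5 6 0",
  newtons=40,
)

```text
t: 0.77
tool_pos: [0.3597, 0.3538, 0.2391]
tool_rot: [0.23, 1.557, -0.233]
contact_force: [-0.3, 0.4, -1.0]
opening: 0.0856
```

The top crop shows the bar leaning about 20° from the gearbox's x direction. The two depth views give −17.5° to −18°, which is nearly the tool's present yaw.

Request:
drive_tool(
  commands="-1 0 -4.43 5.96 0.25;-1 0 -4.43 5.96 0.25;-1 0 -4.43 5.96 0.25;-1 0 -4.43 5.96 0.25;-1 0 -4.43 5.96 0.25;-1 0 -4.43 5.96 0.25;-1 0 -4.43 5.96 0.25;-1 0 -4.43 5.96 0.25",
)

```text
t: 1.43
tool_pos: [0.5374, 0.1153, 0.2387]
tool_rot: [0.247, 1.556, -0.251]
contact_force: [0.5, -0.6, 0.9]
opening: 0.0853
```

```bash
python3 - <<'E'
from h import *
for n in("scene","top"):
    im,d=ctrl.get_image(n);cv2.imwrite(f"pics/{n}1.png",im)
o=ctrl.get_obs();print(o["t"],o["tool_pos"],o["contact_force"],o["wrist_torque"]); print(R.from_rotvec(o["tool_rot"]).as_matrix().round(3))
E
```

```text
1.5333 [0.53534447 0.11875196 0.23855867] [-0.7400013   0.09582477  0.14501109] [-0.03331337 -0.01471753 -0.01425769]
[[-0.002  0.31   0.951]
 [ 0.     0.951 -0.31 ]
 [-1.    -0.    -0.002]]
```

Request:
drive_tool(
  commands="-1 0.5 0 0 0;-1 1 0 0 0;-1 1 0 0 0;-1 1 0 0 0",
)

```text
t: 1.87
tool_pos: [0.5332, 0.1213, 0.1979]
tool_rot: [0.243, 1.561, -0.243]
contact_force: [-0.2, 0.6, -0.1]
opening: 0.0853
```

```bash
python3 - <<'E'
from h import *
for n in("scene","top"):
    im,d=ctrl.get_image(n);cv2.imwrite(f"pics/{n}2.png",cv2.resize(im[120:320,150:430],None,fx=2.5,fy=2.5))
o=ctrl.get_obs();print(o["t"],o["tool_pos"],o["contact_force"],o["wrist_torque"]); print(R.from_rotvec(o["tool_rot"]).as_matrix().round(3))
E
```

```text
1.9667 [0.53492931 0.12102095 0.20044012] [-1.33875056 -0.31659519  0.26622293] [-0.01264914 -0.02871329  0.03335838]
[[ 0.001  0.305  0.952]
 [ 0.     0.952 -0.305]
 [-1.     0.001  0.001]]
```

View pics/scene2.png

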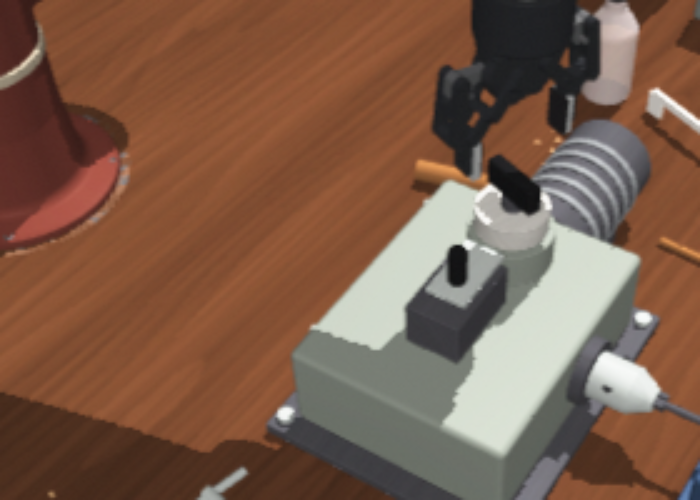

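Request:
drive_tool(
  commands="-1 0.2 -0.09 0.09 0;-1 0.45 -0.09 0.09 0;-1 0.7 -0.09 0.09 0;-1 0.87 -0.09 0.09 0;-1 0.87 -0.09 0.09 0;-1 0.87 -0.09 0.09 0",
)

```text
t: 2.47
tool_pos: [0.5367, 0.1153, 0.1634]
tool_rot: [0.244, 1.559, -0.245]
contact_force: [0.3, -0.5, 0.7]
opening: 0.0852
```

```bash
python3 - <<'E'
from h import *
for n in("scene","top"):
    im,d=ctrl.get_image(n);cv2.imwrite(f"pics/{n}3.png",cv2.resize(im[120:320,150:430],None,fx=2.5,fy=2.5))
o=ctrl.get_obs();print(o["t"],o["tool_pos"],o["contact_force"],o["wrist_torque"])
E
```

```text
2.5667 [0.53745626 0.11536161 0.16469302] [-0.26844397  0.02965295 -0.13126289] [-0.01397113 -0.00865607 -0.03397941]
```

View pics/scene3.png

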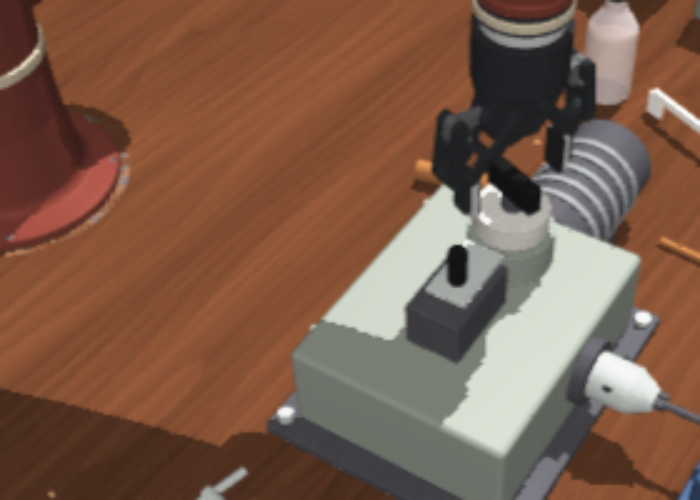

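View pics/top3.png

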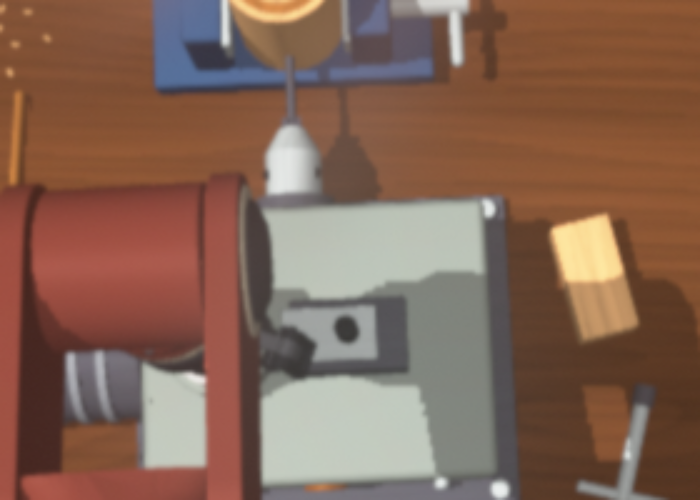

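The jaws straddle the bar: fingertips at (470,205) and (560,165), bar between them. Closing now.

Request:
drive_tool(
  commands="0 0 0 0 0;1 0 0 0 0;1 0 0 0 0;1 0 0 0 0;1 0 0 0 0;1 0 0 0 0;1 0 0 0 0;1 0 0 0 0",
  newtons=50,
)

```text
t: 3.23
tool_pos: [0.5376, 0.1159, 0.1648]
tool_rot: [0.245, 1.556, -0.243]
contact_force: [0.9, 3.0, -0.3]
opening: 0.0163
```

```bash
python3 - <<'E'
from h import *
for n in("scene",):
    im,d=ctrl.get_image(n);cv2.imwrite(f"pics/{n}4.png",cv2.resize(im[120:300,260:440],None,fx=3.3,fy=3.3))
o=ctrl.get_obs();print(o["t"],o["tool_pos"],o["contact_force"],o["wrist_torque"],o["opening"]); print(R.from_rotvec(o["tool_rot"]).as_matrix().round(3))
E
```

```text
3.2833 [0.53753584 0.1159201  0.1648014 ] [0.64203512 2.91662078 1.0785763 ] [ 0.58714048 -0.15033329 -0.06042907] 0.015888332365185213
[[ 0.001  0.306  0.952]
 [ 0.001  0.952 -0.306]
 [-1.     0.001  0.   ]]
```

View pics/scene4.png

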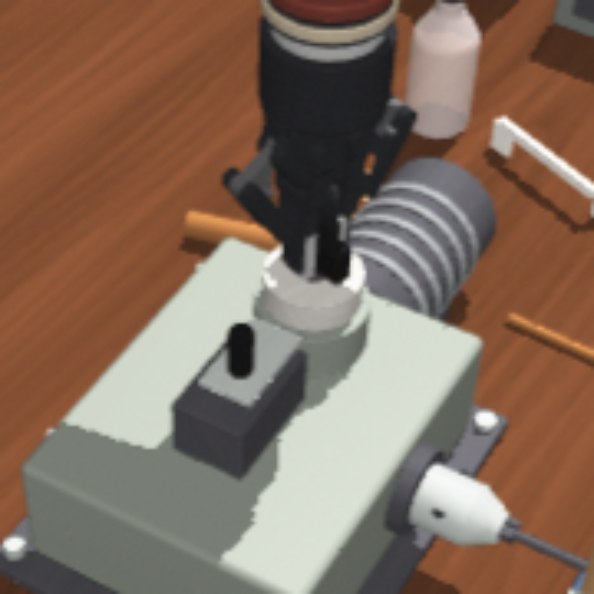

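The bar is held: opening about 16 mm against the 14 mm bar, with a small 3 N side load. Easing down now.

Request:
drive_tool(
  commands="1 0.04 0.01 0 0;1 0.08 0.01 0 0;1 0.12 0.01 0 0;1 0.12 0.01 0 0",
)

```text
t: 3.62
tool_pos: [0.5375, 0.1159, 0.1594]
tool_rot: [0.245, 1.557, -0.244]
contact_force: [0.8, 3.2, 0.8]
opening: 0.016
```

Request:
drive_tool(
  commands="1 0.03 0 0 0;1 0.05 0 0 0;1 0.05 0 0 0",
)

```text
t: 3.87
tool_pos: [0.5376, 0.1159, 0.1583]
tool_rot: [0.245, 1.557, -0.244]
contact_force: [-1.1, 3.6, 4.7]
opening: 0.0157
```

Request:
drive_tool(
  commands="1 0.02 0 0 0;1 0.02 0 0 0",
)

```text
t: 4.03
tool_pos: [0.5377, 0.1159, 0.1577]
tool_rot: [0.245, 1.556, -0.244]
contact_force: [-1.3, 3.4, 5.8]
opening: 0.0162
```

Contact showed at about 6 mm down, as expected. I'll press a little more, then turn in small steps.

Request:
drive_tool(
  commands="1 0.03 0 0 0;1 0.03 0 0 0;1 0.03 0 0 0.4;1 0.03 0 0 0.8;1 0.03 0 0 0.8",
)

```text
t: 4.45
tool_pos: [0.5377, 0.1159, 0.1567]
tool_rot: [0.3, 1.549, -0.3]
contact_force: [-1.6, 3.1, 6.3]
opening: 0.016
```

```bash
cat > o.py <<'E'
from h import *
o=ctrl.get_obs();M=R.from_rotvec(o["tool_rot"]).as_matrix()
print(o["t"],o["tool_pos"].round(4),"F",o["contact_force"].round(2),"M",o["wrist_torque"].round(3),"yaw",np.degrees(np.arctan2(M[1,1],M[0,1])).round(2),o["opening"])
E
python3 o.py
```

```text
4.45 [0.5377 0.1159 0.1567] F [-1.6   3.09  6.34] M [0.572 0.248 0.007] yaw 68.09 0.016038100167862793
```

Request:
drive_tool(
  commands="1 0 0 0 0.4;1 0 0 0 0.8;1 0 0 0 0.8",
)

```text
t: 4.7
tool_pos: [0.5375, 0.1158, 0.1559]
tool_rot: [0.355, 1.541, -0.354]
contact_force: [0.0, 2.6, 1.8]
opening: 0.0161
```

Request:
drive_tool(
  commands="1 0 0 0 0.4;1 0 0 0 0.8;1 0 0 0 0.8",
)

```text
t: 4.95
tool_pos: [0.5375, 0.1158, 0.1555]
tool_rot: [0.408, 1.532, -0.408]
contact_force: [1.6, 3.7, 1.9]
opening: 0.0158
```

The force fell from 6.3 to 1.8 N during the first of these calls, so the teeth dropped in. The second call had already been sent, so I'll check the torque before doing anything else.

```bash
python3 o.py; python3 - <<'E'
from h import *
im,d=ctrl.get_image("scene");cv2.imwrite("pics/scene5.png",cv2.resize(im[160:340,300:480],None,fx=3.3,fy=3.3))
E
```

```text
4.95 [0.5375 0.1158 0.1555] F [1.59 3.72 1.86] M [ 0.636 -0.171 -0.013] yaw 60.16 0.015761459771488923
```

View pics/scene5.png

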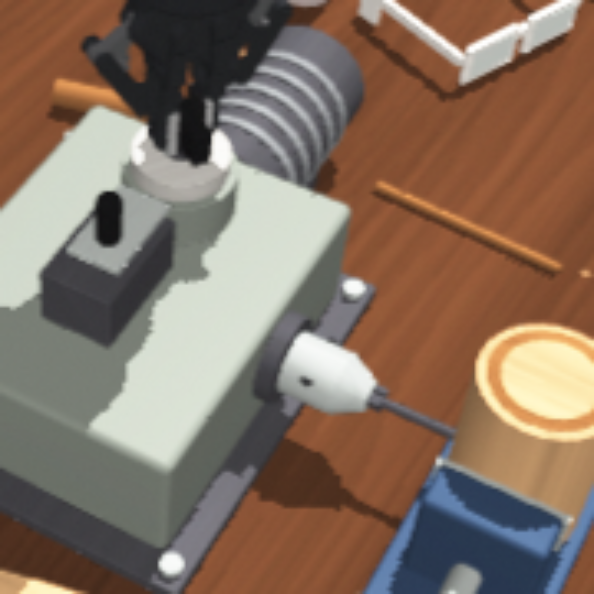

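The moment about vertical is about 0 (turning the gear would take 0.25 N m), so we're still inside the play. No more turning: straight down from here.

Request:
drive_tool(
  commands="1 0.03 0 0 0;1 0.06 0 0 0;1 0.09 0 0 0;1 0.1 0 0 0;1 0.1 0 0 0",
)

```text
t: 5.42
tool_pos: [0.5375, 0.1158, 0.1514]
tool_rot: [0.408, 1.532, -0.408]
contact_force: [2.2, 4.2, 1.3]
opening: 0.0163
```

```bash
python3 o.py
```

```text
5.4167 [0.5375 0.1158 0.1514] F [2.18 4.15 1.32] M [ 0.683 -0.373  0.04 ] yaw 60.16 0.016310627394961478
```

Force is still about 2 N at 13.3 mm down, so the teeth are in mesh.

Request:
drive_tool(
  commands="1 0.03 0 0 0;1 0.06 0 0 0;1 0.09 0 0 0;1 0.1 0 0 0;1 0.1 0 0 0",
)

```text
t: 5.83
tool_pos: [0.5374, 0.1158, 0.1475]
tool_rot: [0.409, 1.532, -0.408]
contact_force: [2.7, 4.9, 1.5]
opening: 0.016
```

```bash
python3 o.py
```

```text
5.8333 [0.5374 0.1158 0.1475] F [2.71 4.9  1.5 ] M [ 0.797 -0.452  0.023] yaw 60.15 0.01598705418294149
```

Request:
drive_tool(
  commands="1 0.015 0 0 0;1 0.03 0 0 0;1 0.04 0 0 0;1 0.04 0 0 0;1 0.04 0 0 0",
)

```text
t: 6.25
tool_pos: [0.5376, 0.1158, 0.1469]
tool_rot: [0.408, 1.532, -0.408]
contact_force: [1.0, 4.4, 5.5]
opening: 0.0162
```

```bash
python3 o.py
```

```text
6.25 [0.5376 0.1158 0.1469] F [1.01 4.42 5.48] M [0.771 0.062 0.017] yaw 60.15 0.01616965933665317
```

The knob is on its stop: 17.8 mm of travel and the force rising. I'll press a touch more, open slightly and lift off.

Request:
drive_tool(
  commands="1 0.02 0 0 0;1 0.02 0 0 0;1 0.02 0 0 0;0.4 0 0 0 0;0.4 0 0 0 0;0.4 0 0 0 0;0.4 0 0 0 0;0.4 0 0 0 0",
)

```text
t: 6.92
tool_pos: [0.5369, 0.1153, 0.1454]
tool_rot: [0.408, 1.533, -0.41]
contact_force: [0.1, 0.2, -0.5]
opening: 0.0259
```

```bash
python3 o.py
```

```text
6.9167 [0.5369 0.1153 0.1454] F [ 0.1   0.19 -0.48] M [-0.018  0.066  0.044] yaw 60.13 0.02594266528313873
```

Request:
drive_tool(
  commands="0.4 -0.7 0 0 0;0.4 -1.5 0 0 0;1 -2 0 0 0;1 -2 0 -2 -1.3;1 -2 0 -3 -2.6;1 -2 0 -3 -4;1 -2 0 -3 -5.3;1 -2 0 -3 -6.7",
)

```text
t: 7.58
tool_pos: [0.4317, 0.1762, 0.2259]
tool_rot: [-0.057, 1.57, 0.056]
contact_force: [0.4, -1.0, 0.8]
opening: -0.0001
```

```bash
python3 - <<'E'
from h import *
im,d=ctrl.get_image("scene");cv2.imwrite("pics/scene6.png",cv2.resize(im[120:320,250:500],None,fx=3,fy=3))
P=pts("scene",d);z=P[...,2];g=im.max(-1);box=np.zeros(z.shape,bool);box[165:300,250:420]=1
for nm,m in(("bar",(z>.165)&(z<.18)),("post",(z>.178)&(z<.187)),("drum",(z>.136)&(z<.141))):
    m=m&box;k,l,s,c=cv2.connectedComponentsWithStats(m.astype(np.uint8))
    for i in range(1,k):
        if s[i,4]>15: 
            Q=P[l==i];print(nm,s[i,4],c[i].round(),Q.mean(0).round(4),np.percentile(Q[:,2],[5,95]).round(4),cv2.minAreaRect((Q[:,:2]*1000).astype(np.float32)))
E
python3 o.py
```

```text
bar 180 [354. 198.] [0.5383 0.1128 0.1732] [0.1663 0.1768] ((536.1065063476562, 115.26018524169922), (14.960891723632812, 56.70711898803711), 62.18241500854492)
bar 53 [332. 225.] [0.5449 0.0228 0.173 ] [0.1655 0.1794] ((544.209716796875, 23.52889633178711), (15.73737907409668, 10.35134220123291), 35.82902908325195)
post 44 [332. 221.] [0.5427 0.0255 0.181 ] [0.1783 0.1829] ((542.6524658203125, 26.376148223876953), (13.619515419006348, 15.135668754577637), 58.80531311035156)
drum 311 [352. 211.] [0.5378 0.1079 0.1391] [0.1371 0.1408] ((538.6181030273438, 111.01007843017578), (62.033775329589844, 62.98184585571289), 28.362226486206055)
drum 37 [346. 234.] [0.564  0.0463 0.1393] [0.1367 0.141 ] ((563.4402465820312, 42.66545867919922), (7.3997416496276855, 50.816123962402344), 6.48322868347168)
drum 78 [324. 247.] [ 0.5471 -0.0075  0.1391] [0.1363 0.1409] ((545.2191162109375, -4.738869667053223), (49.023983001708984, 22.635480880737305), 8.88061237335205)
7.6333 [0.4324 0.1758 0.2259] F [0.49 0.09 0.15] M [-0.02   0.019  0.012] yaw 94.29 0.00019663544924094668
```

View pics/scene6.png

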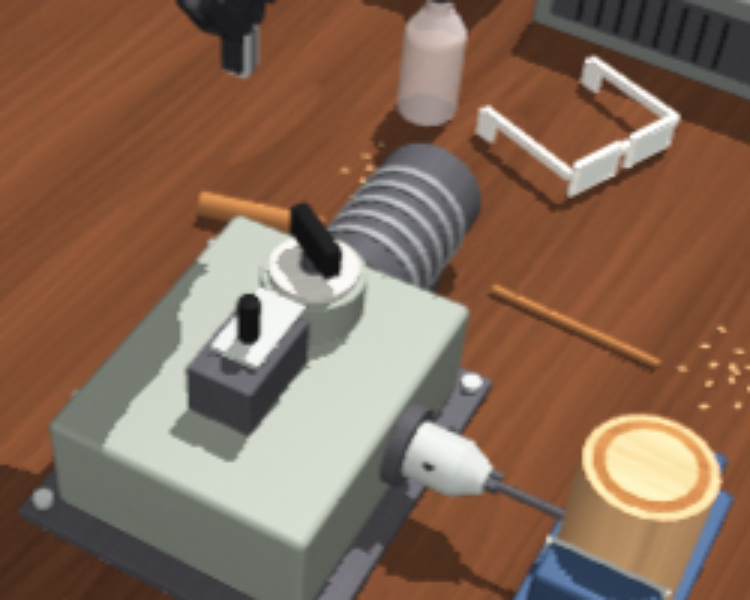

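The picture shows the knob down: bar at (315,238), bar top at 0.177, drum top at 0.139. The post is still at its start, at (248,318). Next I go behind the post with shut fingers.

Request:
drive_tool(
  commands="1 0 -1 0.6 0;1 0 -1.9 1 0;1 0 -2.8 1.5 0;1 0 -3.7 2 0;1 0 -4.6 2.48 0;1 0 -5.3 2.48 0;1 0 -5.3 2.48 0;1 0 -5.3 2.48 0",
)

```text
t: 8.3
tool_pos: [0.5458, -0.0314, 0.2255]
tool_rot: [-0.046, 1.572, 0.046]
contact_force: [-0.3, 1.0, -0.4]
opening: 0.0001
```

Request:
drive_tool(
  commands="1 0 0 0 0;1 0 0 0 0",
)

```text
t: 8.47
tool_pos: [0.5455, -0.0289, 0.2259]
tool_rot: [-0.05, 1.571, 0.05]
contact_force: [-0.4, -0.5, -0.1]
opening: -0.0
```

```bash
python3 o.py
```

```text
8.4667 [ 0.5455 -0.0289  0.2259] F [-0.4  -0.54 -0.07] M [0.054 0.011 0.007] yaw 93.65 -5.287018690248672e-07
```

Request:
drive_tool(
  commands="1 0.6 0 0 0;1 1.2 0 0 0;1 1.7 0 0 0;1 1.7 0 0 0;1 1.7 0.2 0 0;1 1.7 0.4 0 0;1 1.7 0.5 0 0;1 1.7 0.5 0 0",
)

```text
t: 9.13
tool_pos: [0.5455, -0.0086, 0.1602]
tool_rot: [-0.052, 1.567, 0.051]
contact_force: [-0.4, 0.0, 0.4]
opening: -0.0002
```

```bash
python3 o.py;python3 - <<'E'
from h import *
im,d=ctrl.get_image("scene");cv2.imwrite("pics/scene7.png",cv2.resize(im[120:320,250:500],None,fx=3,fy=3))
E
```

```text
9.1333 [ 0.5455 -0.0086  0.1602] F [-0.41  0.02  0.37] M [-0.006 -0.026 -0.027] yaw 93.75 -0.00015070267498293845
```

View pics/scene7.png

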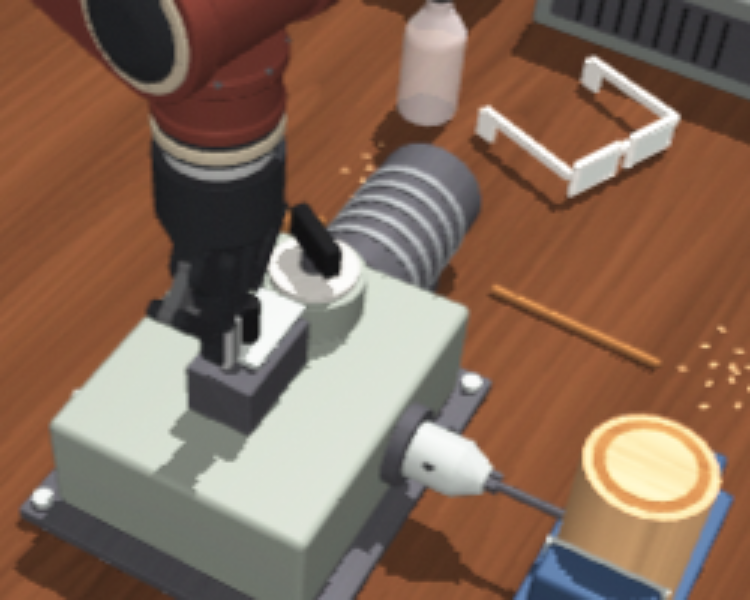

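The shut fingers stand just behind the post (post at (250,320)) with no contact yet. Pushing now.

Request:
drive_tool(
  commands="1 0 0.12 0 0;1 0 0.24 0 0;1 0 0.36 0 0;1 0 0.45 0 0;1 0 0.45 0 0",
)

```text
t: 9.6
tool_pos: [0.5435, 0.0085, 0.1584]
tool_rot: [-0.051, 1.57, 0.05]
contact_force: [-0.1, -0.3, 0.9]
opening: -0.0003
```

```bash
python3 o.py
```

```text
9.6 [0.5435 0.0085 0.1584] F [-0.07 -0.3   0.92] M [-0.033 -0.018  0.005] yaw 93.68 -0.00025693557061885123
```

Request:
drive_tool(
  commands="1 0 0.1 0 0;1 0 0.2 0 0;1 0 0.25 0 0;1 0 0.25 0 0",
)

```text
t: 9.93
tool_pos: [0.5429, 0.0185, 0.1583]
tool_rot: [-0.05, 1.57, 0.05]
contact_force: [0.6, -1.0, 0.9]
opening: -0.0001
```

```bash
python3 o.py
```

```text
9.9333 [0.5429 0.0185 0.1583] F [ 0.56 -1.01  0.91] M [-0.133 -0.068 -0.044] yaw 93.67 -0.0001317834205240007
```

Request:
drive_tool(
  commands="1 0 0.1 0 0;1 0 0.2 0 0;1 0 0.3 0 0;1 0 0.3 0 0;1 0 0.3 0 0",
)

```text
t: 10.35
tool_pos: [0.5421, 0.03, 0.1583]
tool_rot: [-0.051, 1.57, 0.049]
contact_force: [0.4, -3.9, 1.3]
opening: -0.0
```

```bash
python3 o.py;python3 - <<'E'
from h import *
im,d=ctrl.get_image("scene");cv2.imwrite("pics/scene8.png",cv2.resize(im[120:320,250:500],None,fx=3,fy=3))
E
```

```text
10.35 [0.5421 0.03   0.1583] F [ 0.36 -3.86  1.26] M [-0.636 -0.092  0.006] yaw 93.66 -4.592839508707884e-07
```

View pics/scene8.png

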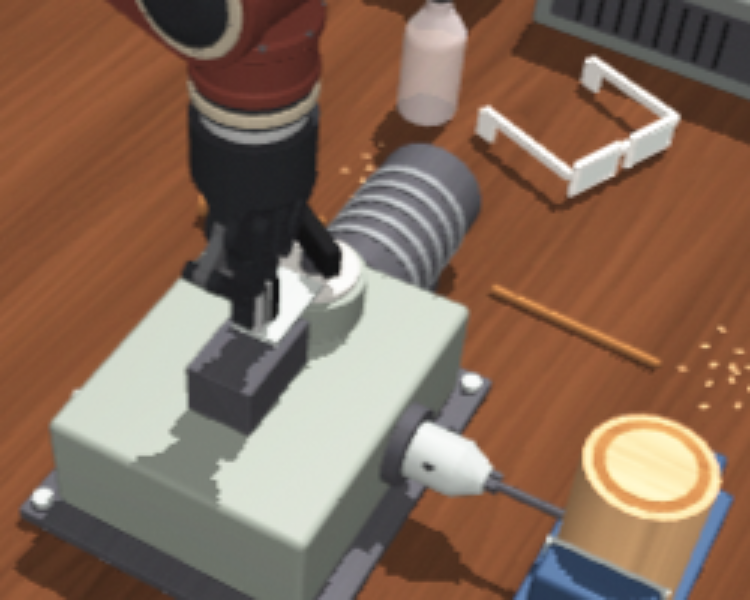

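The plate is moving over the drum. I'll keep pushing until the force rises.

Request:
drive_tool(
  commands="1 0 0.05 0 0;1 0 0.1 0 0;1 0 0.1 0 0;1 0 0.1 0 0",
)

```text
t: 10.73
tool_pos: [0.5421, 0.0304, 0.1585]
tool_rot: [-0.056, 1.57, 0.043]
contact_force: [0.1, -16.2, 2.6]
opening: 0.0
```

```bash
python3 o.py
```

```text
10.7333 [0.5421 0.0304 0.1585] F [  0.14 -16.16   2.59] M [-2.431 -0.034 -0.012] yaw 93.6 5.452849568067664e-06
```

It came to a hard stop (16 N, no further motion). I'll back off, lift and look.

Request:
drive_tool(
  commands="1 0 -0.4 0 0;1 0 -0.8 0 0;1 -0.8 -0.8 0 0;1 -1.6 -0.8 0 0;1 -1.6 -1.7 0 0;1 -1.6 -2.6 -0.5 0;1 -1.6 -3.5 -1.3 0;1 -1.6 -3.5 -2 0",
)

```text
t: 11.4
tool_pos: [0.4704, -0.113, 0.2218]
tool_rot: [-0.048, 1.57, 0.049]
contact_force: [-1.1, -0.9, 0.2]
opening: 0.0001
```

Request:
drive_tool(
  commands="1 0 -0.8 -0.8 0;1 0 -1.4 -1.4 0;1 0 -2 -2 0;1 0 -2 -2 0",
)

```text
t: 11.73
tool_pos: [0.3933, -0.1979, 0.2215]
tool_rot: [-0.045, 1.571, 0.046]
contact_force: [0.7, 0.6, 0.9]
opening: 0.0003
```

```bash
python3 - <<'E'
from h import *
for n in("scene","top"):
    im,d=ctrl.get_image(n);P=pts(n,d);z=P[...,2];box=np.zeros(z.shape,bool)
    if n=="top": box[195:330,195:365]=1;cr=im[190:340,190:370]
    else: box[165:300,250:420]=1;cr=im[150:300,250:430]
    cv2.imwrite(f"pics/{n}9.png",cv2.resize(cr,None,fx=4,fy=4,interpolation=2))
    for nm,m in(("bar",(z>.165)&(z<.1775)),("post",(z>.1785)&(z<.187)),("plate",(z>.1445)&(z<.152)),("drum",(z>.136)&(z<.141))):
        m=m&box;k,l,s,c=cv2.connectedComponentsWithStats(m.astype(np.uint8))
        for i in range(1,k):
            if s[i,4]>15:
                Q=P[l==i];r=cv2.minAreaRect((Q[:,:2]*1000).astype(np.float32));print(n,nm,s[i,4],Q.mean(0).round(4),np.round(r[0],1),np.round(r[1],1),round(r[2],1))
E
python3 o.py
```

```text
scene bar 174 [0.5382 0.1129 0.1734] [535.7 116.3] [14.7 59. ] 60.0
scene bar 31 [0.5436 0.0469 0.1717] [543.2  47.3] [14.   6.8] 32.4
scene post 44 [0.5413 0.0499 0.1812] [540.9  50. ] [13.9 14.1] 69.7
scene plate 18 [0.5354 0.1081 0.149 ] [536.8 107.2] [ 5.6 23.1] 66.1
scene plate 322 [0.543  0.0615 0.1476] [540.1  63.7] [36.2 67.7] 2.8
scene drum 204 [0.5405 0.1157 0.1391] [536.4 121.1] [53.4 65.1] 84.9
scene drum 25 [0.563  0.0545 0.1394] [561.6  53.8] [ 8.2 29.9] 1.4
scene drum 20 [0.5204 0.0192 0.1401] [520.5  19.8] [ 7.3 25.6] 9.3
scene drum 97 [ 0.5525 -0.0029  0.1393] [543.9   9.6] [48.8 48.4] 3.5
top bar 265 [0.5374 0.115  0.1743] [538.3 115.7] [14.8 55.5] 60.6
top post 72 [0.5424 0.0506 0.1817] [542.4  50.7] [15.4 14. ] 45.3
top plate 691 [0.5411 0.0648 0.1479] [542.4  64. ] [38.2 66.3] 1.4
top drum 196 [0.5483 0.1347 0.139 ] [548.3 137.6] [20.9 59.6] 59.2
top drum 24 [0.5597 0.0102 0.1395] [556.9  10. ] [26.3  7.2] 20.7
top drum 212 [0.5237 0.1059 0.139 ] [526.  100.4] [31.9 56.6] 57.6
top drum 70 [0.5331 0.0029 0.1398] [533.5   3.2] [15.9 38.2] 40.1
top drum 17 [0.5205 0.0558 0.1401] [521.   56.1] [ 7.  10.4] 1.8
11.8333 [ 0.3956 -0.1955  0.2217] F [0.45 0.23 0.02] M [-0.005  0.055  0.016] yaw 93.5 9.011759666956774e-05
```

View pics/scene9.png

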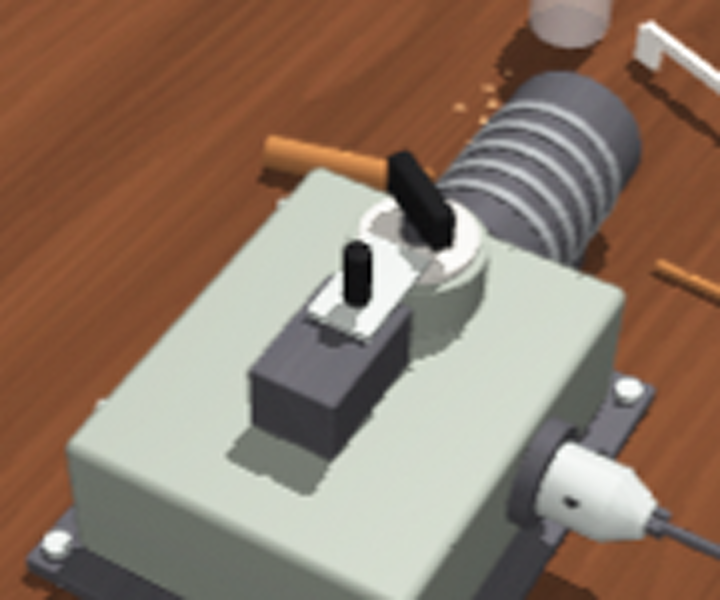

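View pics/top9.png

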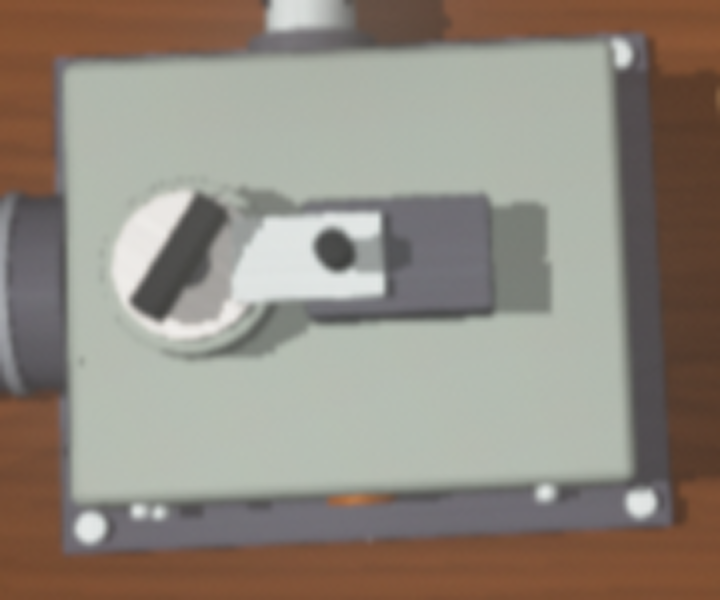

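The post moved from y = 0.0255 to 0.0503, which leaves it 65 mm from the spindle, so lock ≈ 28 mm. The plate covers the drum's rim and the arm is clear. Handing in.

```bash
python3 -c "
from station import ctrl
print(ctrl.finish_job())"
```

```text
the job is handed in; nothing more can be done
None
```

The bench drilling unit is in gear and the lock plate is home over the knob. I handed the job in at about 12 s. `finish_job` gives no verdict, so the results below are my own measurements.

**Knob:** I gripped the bar and eased it down until it met the gear at about 6 mm. I then pressed with about 6 N while turning it in 4° steps. The teeth dropped in on the second step, when the force fell from 6.3 to 1.8 N. I then pushed it straight down to its stop, at 17.8 mm of travel. After letting go, the drum top was at 0.139 m against 0.140 m expected.

**Lock plate:** I pushed the post with shut fingers until it stopped hard at 16 N. From both cameras the post is now about 65 mm from the spindle, which puts the lock at about 28 mm. The plate covers the drum's rim and the arm is clear.

**What went less well:**
- **Extra turn:** I sent one more 4° step before reading that the teeth had dropped in. The torque about the spindle stayed near zero, against the 0.25 N m it takes to turn the gear. The chuck looked unmoved in the picture, so I believe the turn stayed within the play.
- **First move:** It landed about 5 mm off because I worked from a position reading taken while the arm was still moving. I corrected this before gripping the bar.

I did not re-measure the chuck key, offcut or dowel at the end. The arm worked only above the gearbox, and I felt no unexpected contact.

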